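# Dip the hopper and set its level flag

### The arm

A 7-joint arm with a two-finger parallel gripper is mounted at the origin on the work surface; the furniture and walls round the work are solid. World frame = base frame: x ahead of the robot, y to its left, z up, the work surface at z = 0. Lengths are in mm, angles in rad, forces in N, time in s.
With the tool pointing down it reaches from about 400 to 925 mm from the base axis. Payload 4.1 kg.
Tool frame: the origin (TCP) lies at the very end of the fingers, on their centre line; the grasp point (between the pads) lies 19 mm behind it; z points along the fingers, y is the line along which they close (so a half turn about z gives the same grasp; the last joint's range is limited). The gripper opens to 85 mm and grips with 20 to 120 N. Pads are 22 mm wide; open, the fingers measure 114 mm over their backs; the gripper's body (76 mm by 85 mm) begins 54 mm behind the grasp point. The pads swing forward as they close: fully open they stand 13 mm farther back than shut.
Start: joints at [-1.327, 0.398, 0.045, 1.537, -0.019, 1.207, -0.051], TCP at [218.462, 612.224, 231.347] pointing down, gripper open.
Joint ranges: [-2.82, 2.82], [-0.49, 2.23], [-1.37, 1.46], [0, 2.46], [-1.36, 4.5], [0.23, 2], [-2.94, 2.94]. Speed limits (rad/s): [2.57, 2.57, 3.14, 3.14, 3.14, 3.14, 3.14].

### API

Orientations are given as [roll, pitch, yaw] about the fixed x, y, z axes, in that order (R = Rz(yaw) Ry(pitch) Rx(roll)).
In Python, from workcell import observe, snapshot, calibration, r gives the robot as it stands. The module is installed in compiled form; this text tells all that it offers.
- The arm moves only by the tool carry_out, never from a script. Its arguments are lists of equal length, an entry for each row: "turn": the turn, a rotation vector about the world's x, y, z in degrees, a list of three; "travel": the shift along the world's x, y, z in mm, a list of three; "hand": the opening, from 0 (shut) to 1 (fully open). In form: {"turn": [[ax, ay, az], ...], "travel": [[tx, ty, tz], ...], "hand": [hand, ...]}. A call has exactly 10 rows; each row shifts and turns the commanded pose from where the row before left it; what a row does not reach is not made up. A row lasts 1/8 s, in which the tool goes at most 62.5 mm and 10.7 degrees, less where a joint would pass 70% of its speed; a pose out of reach is approached as far as the arm can. A call with a gripper value outside its range is refused whole. The fingers move at their own pace and stop on an object; the grip force is fixed at half the most. Time passes only in rows, so rows that do not move let the fingers close, or fill a call up. It gives the time, the measured TCP pose, the force, the opening and the grip force at its end, in the units of the state.
- observe(): the state, without advancing time (a new reading comes with each control period).
- snapshot(name): name is "side" or "top" or "wrist"; returns the picture (384x512x3 uint8, blue, green, red); there is no depth.
- calibration(name): a dict with "camera_matrix" (3x3 intrinsics, pixels), "dist" ([k1, k2, p1, p2, k3] as OpenCV has them; the pictures are not rectified), "world_to_cam" (4x4, takes a point from world to camera coordinates). Camera axes: x right, y down, z forward; pixel columns grow to the right and rows downward; lengths in mm; the calibration is good to about 2 mm. A picture is of the moment at which its call begins: read the wrist's pose just before it. calibration takes no time and is no camera call; for the wrist camera it gives the pose at the moment of the call.
- r.job_done(): hands the job in; it is judged then, once.
The state is a dict: "clock": time; "joints": joint angles; "qd": joint speeds; "joint_torque": joint torques, N m; "tcp_pos": TCP position; "ee_rot": TCP orientation; "ft_force": force on the tool from outside, world axes, zero at the start; "moment": the same for the moment, N m; "gripper_width": opening from 0.0 (shut) to 1.0 (fully open); "grasp_force": force on a finger pad.
Only numpy, scipy, OpenCV 4.12 (cv2) and the standard library are available. Lean on these libraries where they do the work, as an engineer would, in place of code of your own. Each camera call takes 0.05 s, during which the arm holds its last target. There are 200 camera calls.

### The job

Find out how full the tablet hopper is: take the dip rod out of its stand, push it down the hopper's bore, past the sprung dust flap, and press it firmly against the bottom. Leave the rod standing there on the bottom and slide the level flag beside the hopper until its top is level with the top of the rod. Leave the cartons and the tape roll where they are.

Things in the scene. Friction and masses are not known exactly. Their poses are not given: they have to be found in the camera images.
- dip_rod: Dip rod, 160 mm long, about 90 g: round aluminium shaft, diameter 16 mm, 132 mm long incl. a 6 mm cone at its foot, dark rings every 10 mm, and on top a black square head 28 x 28 mm, 30 mm high. Origin at the foot of the shaft on its axis, z along the rod up to the head, x and y square to the head's sides. It starts upright in its stand.
- rod_top (a point): Centre of the top face of the dip rod's head, 160 mm from its foot.
- rod_tip (a point): Foot end of the dip rod (same point as the rod's origin).
- rod_stand: White block 70 x 70 mm, 60 mm high, on an 84 mm rubber foot, fixed to the table; round hole of 20 mm diameter, 50 mm deep, in the middle of its top. Origin under its centre. In it the rod's foot is 10 mm above the table and its top 170 mm.
- hopper_foot: Dark steel plate 100 x 250 x 10 mm, fixed to the table, long side along its y. Origin under its centre. It carries the hopper at y = -65 mm and the flag's mast at y = +65 mm, and, hidden in the hopper's bore, the plate that is the bottom of the bore (it stands for the fill level; it does not move when pressed).
- hopper: Grey upright canister 90 x 90 mm, its flat top 120 mm above the table; origin under its centre, 10 mm above the table, axes as the hopper foot. Square vertical bore, 20 mm wide, 2 mm chamfer, down its middle. The hard bottom lies at an unknown depth of 45 to 95 mm below the mouth and does not give; with the rod on it, the rod's top is 65 to 115 mm above the mouth.
- mouth (a point): Centre of the bore's mouth in the hopper's top, 120 mm above the table; axes as the hopper. 22 mm below it a dust flap, hinged at the +x wall, closes the bore: the rod's own weight does not open it; pushed with about 3 to 5 N it swings down and then drags on the rod's side, which may hold the rod up short of the bottom.
- flag (a joint): Height of the level flag on its telescopic mast, 0 to 0.12 m, positive up. Stiff slide: about 4 N moves it and it stays where it is left. At 0 its top is 165 mm above the table. It starts high, above any possible rod reading.
- flag_top (a point): Centre of the top face of the level flag, a black block 30 x 30 mm, 24 mm high (sides along the hopper foot's x and y) on a 12 mm round inner tube that slides in the 22 mm outer tube of the mast (mast top 140 mm above the table), 130 mm from the bore axis.
- carton: Bystander: medicine carton 50 x 71 x 60 mm, loose. Origin under its centre.
- tape_roll: Bystander: roll of packing tape lying flat, 112 mm across, 58 mm high, loose. Origin under its centre.
- flat_carton: Bystander: flat strip-pack carton 46 x 83 x 26 mm, loose. Origin under its centre.
Things that resemble listed ones, but are neither listed nor needed, are in the scene too. Leave any yellow look-alike of the dip_rod alone.

How it is judged:
By the outcome, as a careful person would: the job done as asked, in the order asked, and still so for the second after the job is handed in, with the robot touching nothing.
It also fails if it takes over 48 s, if anything falls off the work surface, if the arm or the gripper's body presses on something with over 40 N, if the wrist force passes 120 N, or if a joint passes its speed limit or range.

## Working session

There is one attempt and no reset: what is moved stays moved. The work goes in short steps, Python scripts to look and compute and a tool call to move; the robot and the scene stay as the last step left them, time stands still between calls to the robot, and variables do not carry over. Pictures are saved under pics/ and viewed, at most 10 in all, crops included, and the job is handed in when it is done.

Besides the shell and the picture viewer there is one more tool, called after "Request:" by a JSON object that holds its "op" and its "data", one argument or row to a line. carry_out: Moves the arm, as the interface text tells. Its arguments: {"type":"object","properties":{"turn":{"type":"array"},"travel":{"type":"array"},"hand":{"type":"array"}},"required":["turn","travel","hand"]}

```bash
mkdir -p pics; cat > h.py <<'E'
import numpy as np, cv2
from workcell import observe, snapshot, calibration, r
def proj(c,P):
    T=c["world_to_cam"];T=np.array(T)
    rv=cv2.Rodrigues(T[:3,:3])[0]
    return cv2.projectPoints(np.float64(P).reshape(-1,1,3),rv,T[:3,3],np.array(c["camera_matrix"]),np.array(c["dist"]))[0].reshape(-1,2)
def ray(c,uv):
    T=np.array(c["world_to_cam"]);R=T[:3,:3];t=T[:3,3]
    n=cv2.undistortPoints(np.float64(uv).reshape(-1,1,2),np.array(c["camera_matrix"]),np.array(c["dist"])).reshape(-1,2)
    d=np.c_[n,np.ones(len(n))]@R
    return -R.T@t,d
def atz(c,uv,z):
    o,d=ray(c,uv)
    return o+d*((z-o[2])/d[:,2])[:,None]
E
python3 - <<'E'
from h import *
for n in("side","top"):
    im=snapshot(n);cv2.imwrite(f"pics/{n}0.png",cv2.resize(im,(800,600),interpolation=cv2.INTER_CUBIC));cv2.imwrite(f"{n}0_raw.png",im)
    c=calibration(n);T=np.array(c["world_to_cam"]);print(n,-T[:3,:3].T@T[:3,3],T[:3,:3].round(2).tolist(),np.array(c["camera_matrix"]).round(0).tolist())
print(observe())
E
```

```text
side [ 478.60809073 -938.97152443  718.09260185] [[1.0, 0.0, 0.02], [0.02, -0.54, -0.84], [0.01, 0.84, -0.54]] [[361.0, 0.0, 260.0], [0.0, 361.0, 190.0], [0.0, 0.0, 1.0]]
top [ 360.67977055  -16.54196232 1724.20335866] [[0.0, -1.0, -0.0], [-1.0, -0.0, -0.08], [0.08, 0.0, -1.0]] [[466.0, 0.0, 261.0], [0.0, 466.0, 200.0], [0.0, 0.0, 1.0]]
{'clock': 0.1, 'joints': array([-1.32698597,  0.39913073,  0.04503779,  1.53770529, -0.01868054,
        1.20690298, -0.05072265]), 'qd': array([ 0.00024424, -0.00083053,  0.00017138, -0.00308005, -0.00155775,
       -0.00022744,  0.00246042]), 'joint_torque': array([ 3.52732532e-03, -4.76264405e+01,  1.36981677e+00, -2.54950869e+01,
        1.20266079e-02,  4.95135173e-03, -2.83405939e-05]), 'tcp_pos': array([218.28608667, 611.67154084, 230.38084524]), 'ee_rot': array([-3.13987290e+00,  1.39138745e-04,  2.79887824e+00]), 'ft_force': array([-0.23506599,  1.00576711, -0.08982778]), 'moment': array([ 0.00334976, -0.01379932,  0.01500793]), 'grasp_force': 0.0, 'gripper_width': 1.0010218174208796}
```

View pics/side0.png

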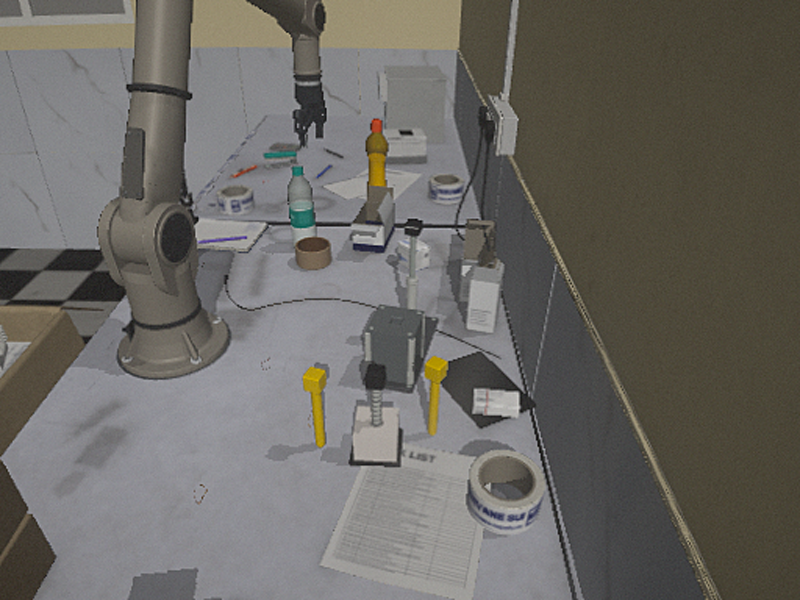

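View pics/top0.png

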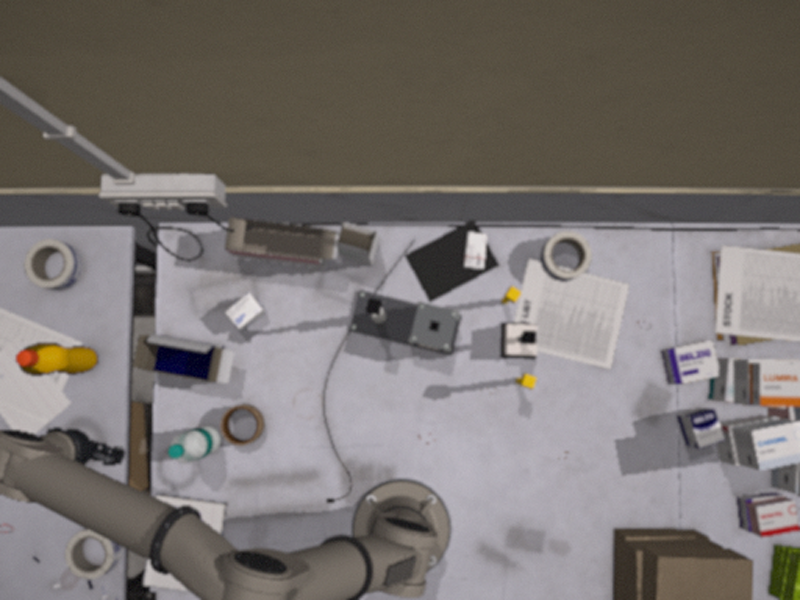

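The rod is the black-headed piece in the white stand, at side (375,375) and top (527,337). Three things could be taken for it:
- the yellow rod at side (315,380) / top (528,381)
- the yellow rod at side (436,368) / top (513,295)
- the black flag on the mast, at side (413,227) / top (376,306)

I'll make one close crop to check the choice and measure.

```bash
python3 - <<'E'
from h import *
s=cv2.imread("side0_raw.png");t=cv2.imread("top0_raw.png")
a=cv2.resize(s[135:305,180:310],None,fx=3.5,fy=3.5,interpolation=cv2.INTER_CUBIC) # 455x595
b=cv2.resize(t[180:235,320:360],None,fx=5.4,fy=5.4,interpolation=cv2.INTER_CUBIC)
d=cv2.resize(t[180:235,222:302],None,fx=4.2,fy=4.2,interpolation=cv2.INTER_CUBIC)
M=np.zeros((600,800,3),np.uint8)
M[:a.shape[0],:a.shape[1]]=a
M[:b.shape[0],460:460+b.shape[1]]=b
M[305:305+d.shape[0],460:460+d.shape[1]]=d
cv2.imwrite("pics/crop1.png",M);print(a.shape,b.shape,d.shape)
E
```

```text
(595, 455, 3) (297, 216, 3) (231, 336, 3)
```

View pics/crop1.png

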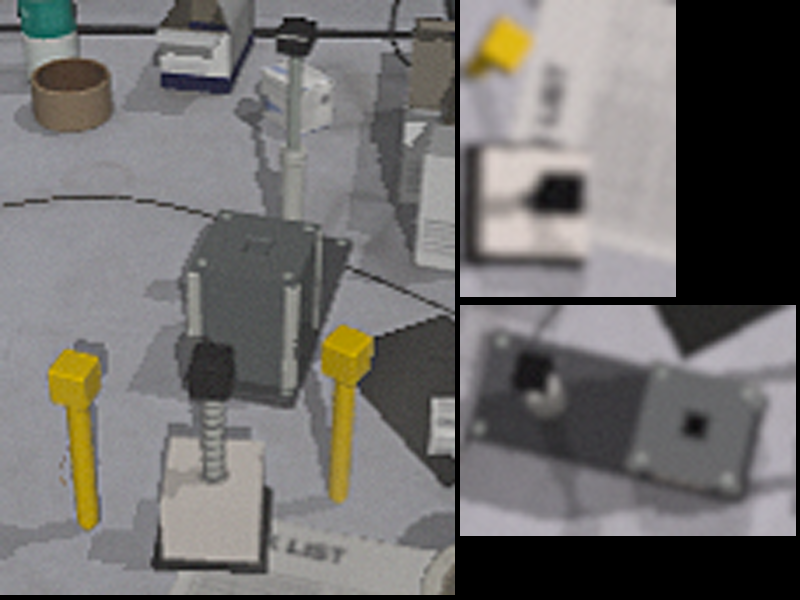

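The crop confirms it: the black-headed ringed rod stands in the white block, with its head top at (213,350) in the side crop and (559,193) in the top crop. The yellow rods are look-alikes. The bore is at (695,425) and the flag top at (531,373) in the top crop.

```bash
python3 - <<'E'
from h import *
ct,cs=calibration("top"),calibration("side")
def tri(a,b):
    (o1,d1),(o2,d2)=ray(ct,[a]),ray(cs,[b]);d1=d1[0];d2=d2[0]
    k=np.linalg.lstsq(np.c_[d1,-d2],o2-o1,rcond=None)[0]
    p,q=o1+k[0]*d1,o2+k[1]*d2
    return (p+q)/2,np.linalg.norm(p-q)
B=lambda x,y:((x-460+.5)/5.4-.5+320,(y+.5)/5.4-.5+180)
D=lambda x,y:((x-460+.5)/4.2-.5+222,(y-305+.5)/4.2-.5+180)
S=lambda x,y:((x+.5)/3.5-.5+180,(y+.5)/3.5-.5+135)
for n,a,b,z in(("rod",B(559,193),S(212,350),170),("bore",D(695,425),S(259,243),120),("flag",D(531,373),S(297,24),None)):
    p,e=tri(a,b);print(n,p.round(1),round(e,1))
    if z:print("  atz top",atz(ct,[a],z).round(1),"side",atz(cs,[b],z).round(1))
print("hop corners",atz(ct,[D(655,367),D(768,397),D(742,497),D(630,467)],120).round(1))
print("foot",atz(ct,[D(483,327),D(468,438)],10).round(1))
print("stand",atz(ct,[B(478,148),B(585,148),B(585,260),B(480,258)],60).round(1).tolist())
print("head",atz(ct,[B(540,175),B(582,175),B(580,210),B(540,212)],170).round(1).tolist())
E
```

```text
rod [ 440.  -271.8  169.7] 1.2
  atz top [[ 439.4 -271.8  170. ]] side [[ 440.6 -272.1  170. ]]
bore [468.1 -71.8 120.7] 3.2
  atz top [[466.6 -71.9 120. ]] side [[469.7 -70.6 120. ]]
flag [497.7  55.9 261.8] 2.8
hop corners [[ 514.4  -39.1  120. ]
 [ 489.7 -132.   120. ]
 [ 407.6 -110.2  120. ]
 [ 432.1  -18.6  120. ]]
foot [[560.3 110.8  10. ]
 [462.4 123.3  10. ]]
stand [[474.8, -236.4, 60.0], [474.8, -307.6, 60.0], [400.6, -306.5, 60.0], [402.0, -237.0, 60.0]]
head [[450.6, -260.1, 170.0], [450.5, -286.2, 170.0], [428.9, -284.7, 170.0], [427.7, -259.9, 170.0]]
```

Request:
{"op": "carry_out", "data": {
  "turn": [
    [0,0,-8],
    [0,0,-8],
    [0,0,-8],
    [0,0,-8],
    [0,0,-8],
    [0,0,-8],
    [0,0,-8],
    [0,0,-8],
    [0,0,-8],
    [0,0,-8]
  ],
  "travel": [
    [27,-24,40],
    [27,-24,40],
    [27,-24,40],
    [37,-40,0],
    [37,-40,0],
    [37,-40,0],
    [37,-40,0],
    [37,-40,0],
    [37,-40,0],
    [8,-50,0]
  ],
  "hand": [1,1,1,1,1,1,1,1,1,1]
}}

```text
clock: 1.35
tcp_pos: [530.9, 248.5, 350.3]
ee_rot: [3.141, 0.002, 1.397]
ft_force: [-0.9, 0.4, 0.9]
gripper_width: 1.001
grasp_force: 0.0
```

Request:
{"op": "carry_out", "data": {
  "turn": [
    [0,0,-8],
    [0,0,-8],
    [0,0,-8],
    [0,0,-8],
    [0,0,-8],
    [0,0,-8],
    [0,0,-8],
    [0,0,-8],
    [0,0,-8],
    [0,0,-8.4]
  ],
  "travel": [
    [8,-50,0],
    [8,-50,0],
    [8,-50,0],
    [8,-50,0],
    [8,-50,0],
    [-26,-54,-10],
    [-26,-54,-10],
    [-26,-54,-10],
    [-26,-54,-10],
    [-26,-54,-10]
  ],
  "hand": [1,1,1,1,1,1,1,1,1,1]
}}

```text
clock: 2.6
tcp_pos: [438.3, -271.0, 300.9]
ee_rot: [-3.141, -0.001, -0.005]
ft_force: [0.6, 0.4, 0.4]
gripper_width: 0.998
grasp_force: 0.0
```

```bash
python3 - <<'E'
from h import *
c=calibration("wrist");im=snapshot("wrist");s=observe()
print(s["tcp_pos"],s["ee_rot"],s["joints"].round(2))
T=np.array(c["world_to_cam"]);print(-T[:3,:3].T@T[:3,3],T[2,:3])
print(proj(c,[[440,-272,170],[440,-272,60]]))
cv2.imwrite("pics/w1.png",cv2.resize(im,(800,600),interpolation=cv2.INTER_CUBIC));np.savez("w1.npz",**{k:np.array(v) for k,v in c.items()})
E
```

```text
[ 431.61932165 -279.56035886  300.29268308] [ 3.13694742  0.00368844 -0.02105627] [-0.39  0.17  1.    1.78 -0.14  1.28 -0.95]
[ 516.42880728 -271.21845616  443.27314723] [-0.30126359  0.00161393 -0.95353953]
[[261.25161686 181.53729208]
 [260.92523038 159.03247741]]
```

View pics/w1.png

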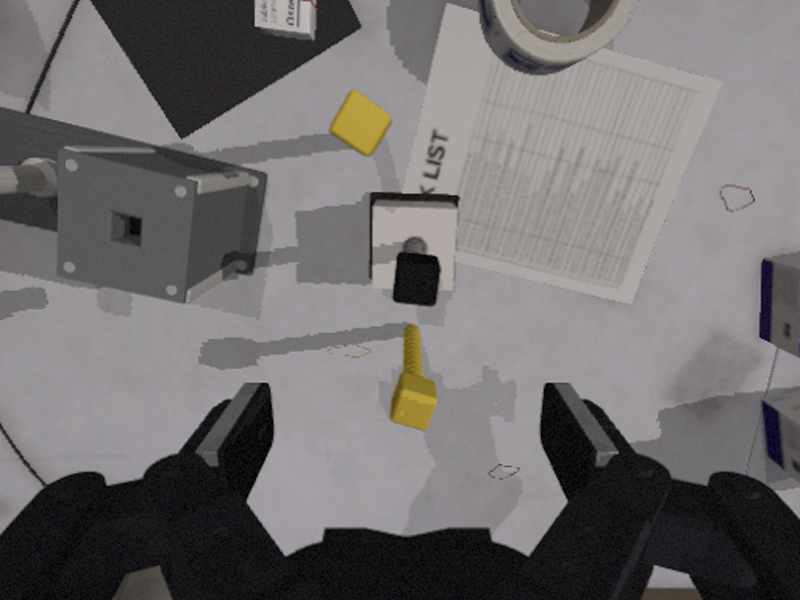

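The wrist view shows the stand with the black head at (417,282), the bore mouth at (125,229) and the near yellow rod at (414,400). The arm was still settling when it was taken, so I'll retake it and zoom in.

```bash
python3 - <<'E'
from h import *
for i in range(3): snapshot("wrist")
c=calibration("wrist");im=snapshot("wrist");s=observe()
print(s["tcp_pos"],s["ee_rot"])
cv2.imwrite("w2_raw.png",im)
np.savez("w2.npz",**{k:np.array(v) for k,v in c.items()})
a=cv2.resize(im[115:205,225:305],(533,600),interpolation=cv2.INTER_CUBIC)
b=cv2.resize(im[125:170,60:100],(266,300),interpolation=cv2.INTER_CUBIC)
M=np.zeros((600,800,3),np.uint8);M[:,:533]=a;M[:300,534:]=b
M=cv2.convertScaleAbs(M,alpha=1.3,beta=15)
cv2.imwrite("pics/w2.png",M)
E
```

```text
[ 439.62792614 -269.12732878  301.09011646] [-3.14076175e+00  1.90501309e-04 -3.25514813e-05]
```

View pics/w2.png

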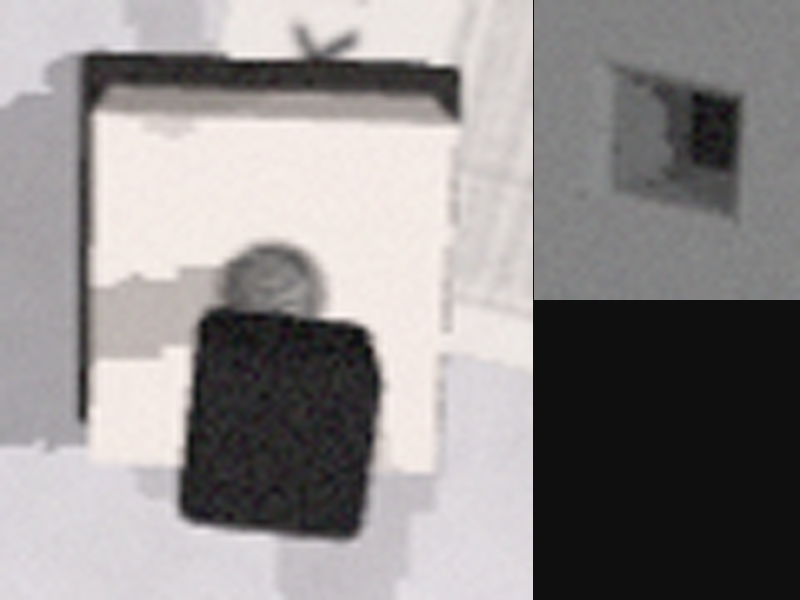

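```bash
python3 - <<'E'
from h import *
c=dict(np.load("w2.npz"))
A=lambda x,y:((x+.5)/6.667-.5+225,(y+.5)/6.667-.5+115)
B=lambda x,y:((x-534+.5)/6.667-.5+60,(y+.5)/6.667-.5+125)
h=atz(c,[A(181,520),A(362,540)],170);print("head -x edge",h,np.linalg.norm(h[1]-h[0]))
d=(h[1]-h[0]);d/=np.linalg.norm(d);n=np.array([-d[1],d[0],0]);print("yaw",np.degrees(np.arctan2(n[1],n[0])),"centre",h.mean(0)+14*n)
m=atz(c,[B(612,66),B(745,95),B(740,215),B(612,188)],120);print("bore",m.round(1).tolist(),m.mean(0),np.linalg.norm(np.roll(m,1,0)-m,axis=1))
s=atz(c,[A(92,110),A(455,122),A(437,472),A(90,462)],60);print("stand",s.round(1).tolist(),s.mean(0))
for P in ([439.5,-272],):
  print(proj(c,[[P[0],P[1],170],[P[0],P[1],140]]))
E
```

```text
head -x edge [[ 428.91158857 -262.25248513  170.        ]
 [ 425.73566819 -288.72885049  170.        ]] 26.66616569255155
yaw -6.840120686017533 centre [ 441.22398133 -277.15805733  170.        ]
bore [[479.4, -66.9, 120.0], [474.7, -87.4, 120.0], [455.0, -83.1, 120.0], [459.5, -62.9, 120.0]] [467.16501883 -75.07684799 120.        ] [20.25468114 21.06696818 20.19794316 20.65719495]
stand [[476.3, -242.8, 60.0], [473.8, -312.5, 60.0], [403.6, -311.0, 60.0], [406.0, -240.6, 60.0]] [ 439.90246494 -276.72680743   60.        ]
[[261.7146954  182.06382678]
 [261.56095995 174.35613399]]
```

```bash
python3 - <<'E'
from h import *
c=dict(np.load("w2.npz"));p=np.array([439.63,-269.13,301.09])
P=proj(c,[p+[0,0,k] for k in(0,19,40)]);print(P, P*800/512)
im=cv2.imread("w2_raw.png",0)
for r in(250,260,270,280): 
    row=im[r].astype(int);print(r,[int(x) for x in np.where(np.abs(np.diff(cv2.GaussianBlur(im[r:r+1],(5,1),0)[0].astype(int)))>14)[0]])
E
```

```text
[[257.70772852 248.10903069]
 [257.40751557 267.47156222]
 [256.97005801 295.67029294]] [[402.66832581 387.67036045]
 [402.19924307 417.92431597]
 [401.51571564 461.98483273]]
250 [151, 152, 153, 162, 163, 171, 172, 173, 251, 252, 256, 257, 346, 347, 348, 356, 357, 367, 368]
260 [135, 136, 137, 144, 145, 156, 157, 172, 173, 174, 249, 250, 253, 345, 346, 347, 362, 363, 364, 374, 375, 376, 381, 382, 383, 384, 486, 487, 488, 492, 493, 494]
270 [126, 127, 128, 129, 136, 137, 149, 150, 173, 174, 175, 344, 345, 346, 369, 370, 381, 382, 390, 391, 392, 487, 488, 489, 497, 498]
280 [2, 3, 4, 6, 7, 119, 120, 121, 122, 129, 130, 142, 143, 144, 173, 174, 175, 344, 345, 346, 375, 376, 389, 390, 397, 398, 399, 400, 487, 488, 489, 490, 499]
```

Request:
{"op": "carry_out", "data": {
  "turn": [
    [0,0,-6],
    [0,0,0],
    [0,0,0],
    [0,0,0],
    [0,0,0],
    [0,0,0],
    [0,0,0],
    [0,0,0],
    [0,0,0],
    [0,0,0]
  ],
  "travel": [
    [1,-4.7,-30],
    [0,0,-45],
    [0,0,-45],
    [0,0,-30],
    [0,0,-15.3],
    [0,0,0],
    [0,0,0],
    [0,0,0],
    [0,0,0],
    [0,0,0]
  ],
  "hand": [1,1,1,1,1,0.6,0,0,0,0]
}}

```text
clock: 4.1
tcp_pos: [441.4, -275.0, 137.2]
ee_rot: [3.141, -0.002, -0.106]
ft_force: [-0.1, 0.0, 6.5]
gripper_width: 0.318
grasp_force: 59.5
```

Request:
{"op": "carry_out", "data": {
  "turn": [
    [0,0,0],
    [0,0,0],
    [0,0,0],
    [0,0,0],
    [0,0,0],
    [0,0,0],
    [0,0,0],
    [0,0,0],
    [0,0,0],
    [0,0,0]
  ],
  "travel": [
    [0,0,30],
    [0,0,45],
    [0,0,45],
    [0,0,32],
    [6.7,50,0],
    [6.7,50,0],
    [6.7,50,0],
    [6.7,51.7,0],
    [0,0,0],
    [0,0,0]
  ],
  "hand": [0,0,0,0,0,0,0,0,0,0]
}}

```text
clock: 5.35
tcp_pos: [466.9, -73.4, 287.9]
ee_rot: [3.141, 0.0, -0.106]
ft_force: [-0.0, 0.1, -0.8]
gripper_width: 0.32
grasp_force: 60.0
```

```bash
python3 - <<'E'
from h import *
for i in range(3): snapshot("side")
cs=calibration("side");s=snapshot("side");c=calibration("wrist");im=snapshot("wrist");t=snapshot("top");o=observe()
print(o["tcp_pos"],o["ee_rot"],o["ft_force"])
cv2.imwrite("s3_raw.png",s);cv2.imwrite("w3_raw.png",im)
np.savez("w3.npz",**{k:np.array(v) for k,v in c.items()})
p=o["tcp_pos"];tip=p+[0,0,-126]
print("tip/mouth side",proj(cs,[tip,[tip[0],tip[1],120],p+[0,0,34]]))
print("wrist",proj(c,[tip,[tip[0],tip[1],120]]))
a=cv2.resize(s[110:210,220:290],(420,600),interpolation=cv2.INTER_CUBIC)
b=cv2.resize(im[80:384,106:406],(380,385),interpolation=cv2.INTER_CUBIC)
M=np.zeros((600,800,3),np.uint8);M[:,:420]=a;M[:385,420:]=b
cv2.imwrite("pics/s3.png",cv2.convertScaleAbs(M,alpha=1.3,beta=10))
E
```

```text
[467.1100406  -73.8285817  288.04998662] [ 3.14140043e+00  4.38298769e-06 -1.07503370e-01] [ 0.45540073  0.04386566 -0.88562124]
tip/mouth side [[252.84256711 192.54925999]
 [252.73420749 204.693657  ]
 [253.31365207 141.09105772]]
wrist [[259.74286134 184.51516466]
 [259.7440342  173.65778276]]
```

View pics/s3.png

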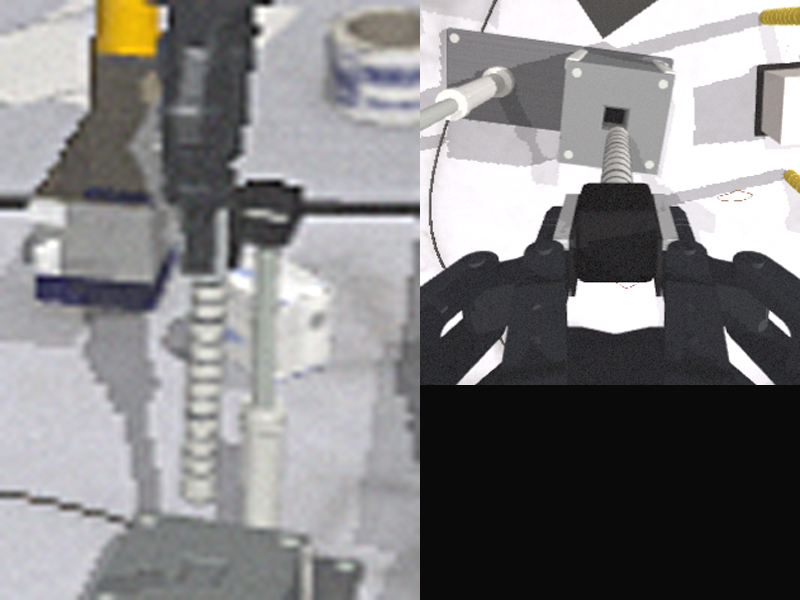

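In the side crop the rod is gripped with its tip at (199,498), leaning slightly in x. The wrist crop shows the mouth at (615,116), just above the rod tip at (616,127). I'll zoom in on the tip and mouth.

```bash
python3 - <<'E'
from h import *
im=cv2.imread("w3_raw.png")
a=cv2.resize(im[155:235,225:295],(525,600),interpolation=cv2.INTER_CUBIC)
cv2.imwrite("pics/w3.png",cv2.convertScaleAbs(a,alpha=1.3,beta=10))
E
```

```text
(no output)
```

View pics/w3.png

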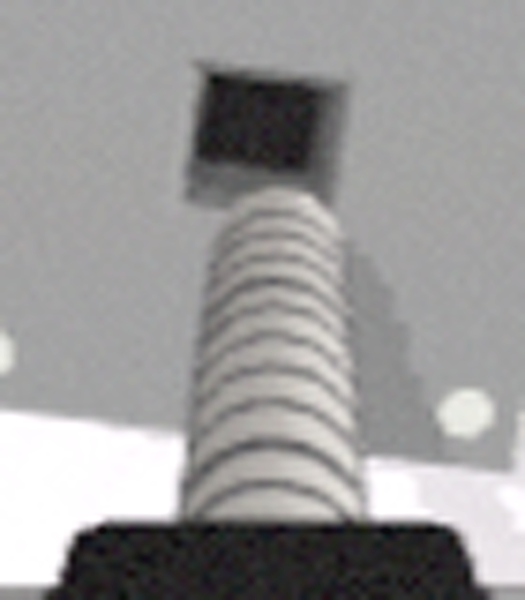

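Request:
{"op": "carry_out", "data": {
  "turn": [
    [0,0,0],
    [0,0,0],
    [0,0,0],
    [0,0,0],
    [0,0,0],
    [0,0,0],
    [0,0,0],
    [0,0,0],
    [0,0,0],
    [0,0,0]
  ],
  "travel": [
    [1.5,1.7,0],
    [0,0,-20],
    [0,0,-12],
    [0,0,-5],
    [0,0,-5],
    [0,0,-5],
    [0,0,-5],
    [0,0,-6],
    [0,0,0],
    [0,0,0]
  ],
  "hand": [0,0,0,0,0,0,0,0,0,0]
}}

```text
clock: 6.9
tcp_pos: [468.8, -71.1, 230.1]
ee_rot: [3.141, -0.0, -0.105]
ft_force: [0.6, -0.3, -1.4]
gripper_width: 0.316
grasp_force: 59.9
```

Request:
{"op": "carry_out", "data": {
  "turn": [
    [0,0,0],
    [0,0,0],
    [0,0,0],
    [0,0,0],
    [0,0,0],
    [0,0,0],
    [0,0,0],
    [0,0,0],
    [0,0,0],
    [0,0,0]
  ],
  "travel": [
    [0,0,-3],
    [0,0,-4],
    [0,0,-4],
    [0,0,-4],
    [0,0,-4],
    [0,0,-3],
    [0,0,-3],
    [0,0,-2],
    [0,0,0],
    [0,0,0]
  ],
  "hand": [0,0,0,0,0,0,0,0,0,0]
}}

```text
clock: 8.15
tcp_pos: [468.0, -71.0, 202.6]
ee_rot: [3.141, 0.002, -0.105]
ft_force: [-3.2, 0.8, -1.8]
gripper_width: 0.316
grasp_force: 60.1
```

Request:
{"op": "carry_out", "data": {
  "turn": [
    [0,0,0],
    [0,0,0],
    [0,0,0],
    [0,0,0],
    [0,0,0],
    [0,0,0],
    [0,0,0],
    [0,0,0],
    [0,0,0],
    [0,0,0]
  ],
  "travel": [
    [0,0,-1.5],
    [0,0,-1.5],
    [0,0,-1.5],
    [0,0,-1.5],
    [0,0,-1.5],
    [0,0,-1.5],
    [0,0,-1],
    [0,0,0],
    [0,0,0],
    [0,0,0]
  ],
  "hand": [0,0,0,0,0,0,0,0,0,0]
}}

```text
clock: 9.4
tcp_pos: [468.6, -71.0, 192.9]
ee_rot: [3.142, 0.0, -0.105]
ft_force: [-2.9, 0.9, -1.2]
gripper_width: 0.322
grasp_force: 60.1
```

Request:
{"op": "carry_out", "data": {
  "turn": [
    [0,0,0],
    [0,0,0],
    [0,0,0],
    [0,0,0],
    [0,0,0],
    [0,0,0],
    [0,0,0],
    [0,0,0],
    [0,0,0],
    [0,0,0]
  ],
  "travel": [
    [0,0,-1.5],
    [0,0,-1.5],
    [0,0,-1.5],
    [0,0,-1.5],
    [0,0,-1.5],
    [0,0,-1.5],
    [0,0,-1],
    [0,0,0],
    [0,0,0],
    [0,0,0]
  ],
  "hand": [0,0,0,0,0,0,0,0,0,0]
}}

```text
clock: 10.65
tcp_pos: [474.8, -72.9, 190.6]
ee_rot: [-3.139, -0.011, -0.106]
ft_force: [-9.8, 0.9, 45.9]
gripper_width: 0.32
grasp_force: 67.8
```

Request:
{"op": "carry_out", "data": {
  "turn": [
    [0,0,0],
    [0,0,0],
    [0,0,0],
    [0,0,0],
    [0,0,0],
    [0,0,0],
    [0,0,0],
    [0,0,0],
    [0,0,0],
    [0,0,0]
  ],
  "travel": [
    [0,0,2.5],
    [0,0,2.5],
    [0,0,0.5],
    [0,0,0],
    [0,0,0],
    [0,0,0],
    [0,0,0],
    [0,0,0],
    [0,0,0],
    [0,0,0]
  ],
  "hand": [0,0,0,0,0,0,0,0,0,0]
}}

```text
clock: 11.9
tcp_pos: [473.3, -72.3, 191.2]
ee_rot: [3.141, -0.01, -0.105]
ft_force: [2.0, -1.2, 7.7]
gripper_width: 0.321
grasp_force: 62.4
```

Request:
{"op": "carry_out", "data": {
  "turn": [
    [0,0,0],
    [0,0,0],
    [0,0,0],
    [0,0,0],
    [0,0,0],
    [0,0,0],
    [0,0,0],
    [0,0,0],
    [0,0,0],
    [0,0,0]
  ],
  "travel": [
    [0,0,0],
    [0,0,0],
    [0,0,0],
    [0,0,0],
    [0,0,0],
    [0,0,30],
    [0,0,40],
    [0,0,30],
    [0,0,0],
    [0,0,0]
  ],
  "hand": [0.45,0.6,1,1,1,1,1,1,0.4,0]
}}

```text
clock: 13.15
tcp_pos: [468.2, -70.9, 287.7]
ee_rot: [3.141, 0.001, -0.105]
ft_force: [-0.7, 0.3, -1.1]
gripper_width: 0.6
grasp_force: 0.0
```

```bash
python3 - <<'E'
from h import *
snapshot("side");cs=calibration("side");s=snapshot("side");c=calibration("wrist");im=snapshot("wrist");o=observe()
print(o["clock"],o["tcp_pos"],o["ft_force"],o["gripper_width"])
cv2.imwrite("s4_raw.png",s);cv2.imwrite("w4_raw.png",im);np.savez("w4.npz",**{k:np.array(v) for k,v in c.items()})
for z in(225,): print("side",proj(cs,[[468.8,-71.1,z],[468.8,-71.1,120]]),"wrist",proj(c,[[468.8,-71.1,z],[468.8,-71.1,120]]))
a=cv2.resize(s[110:210,220:290],(420,600),interpolation=cv2.INTER_CUBIC)
b=cv2.resize(im[100:300,180:340],(380,475),interpolation=cv2.INTER_CUBIC)
M=np.zeros((600,800,3),np.uint8);M[:,:420]=a;M[:475,420:]=b
cv2.imwrite("pics/s4.png",cv2.convertScaleAbs(M,alpha=1.3,beta=10))
E
```

```text
13.3 [467.97442288 -70.98663182 287.3881582 ] [-0.32167501  0.20988499  0.31100382] 0.32961905220546556
side [[253.64523439 172.8622918 ]
 [253.33025845 204.17117425]] wrist [[260.33206922 207.30648717]
 [260.0967668  172.73192744]]
```

View pics/s4.png

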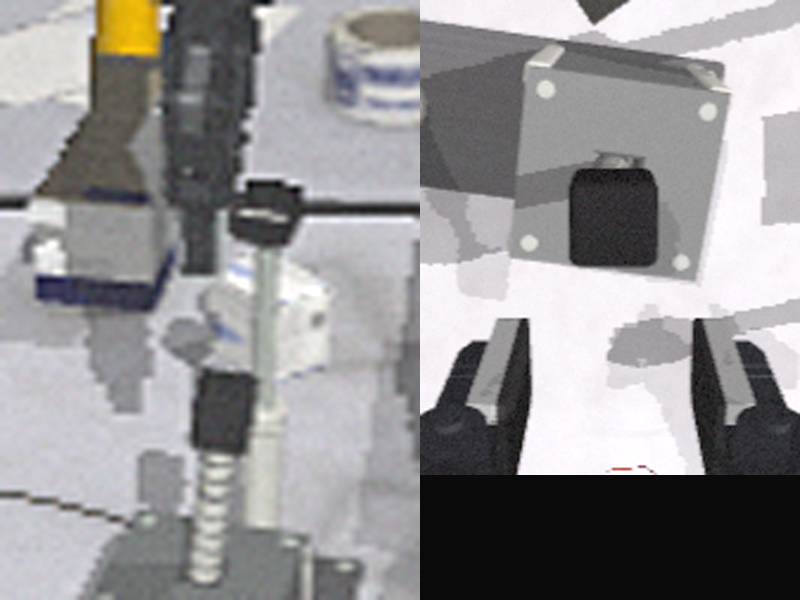

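The rod stands in the bore with its head top at side crop (225,372), about z = 225. It leans slightly toward +x, which is the flap pushing on it. Next I'll press on the top with shut fingers to seat it and gauge its height.

Request:
{"op": "carry_out", "data": {
  "turn": [
    [0,0,0],
    [0,0,0],
    [0,0,0],
    [0,0,0],
    [0,0,0],
    [0,0,0],
    [0,0,0],
    [0,0,0],
    [0,0,0],
    [0,0,0]
  ],
  "travel": [
    [8.7,0,0],
    [0,0,0],
    [0,0,-25],
    [0,0,-20],
    [0,0,-9],
    [0,0,0],
    [0,0,-2.5],
    [0,0,-2.5],
    [0,0,-2.5],
    [0,0,-2]
  ],
  "hand": [0,0,0,0,0,0,0,0,0,0]
}}

```text
clock: 14.55
tcp_pos: [477.5, -71.0, 225.0]
ee_rot: [-3.142, -0.0, -0.105]
ft_force: [-1.0, -0.6, 4.2]
gripper_width: -0.003
grasp_force: 2.8
```

Request:
{"op": "carry_out", "data": {
  "turn": [
    [0,0,0],
    [0,0,0],
    [0,0,0],
    [0,0,0],
    [0,0,0],
    [0,0,0],
    [0,0,0],
    [0,0,0],
    [0,0,0],
    [0,0,0]
  ],
  "travel": [
    [0,0,-0.5],
    [0,0,-0.5],
    [0,0,-0.5],
    [0,0,-0.5],
    [0,0,-0.5],
    [0,0,-0.5],
    [0,0,0],
    [0,0,0],
    [0,0,0],
    [0,0,0]
  ],
  "hand": [0,0,0,0,0,0,0,0,0,0]
}}

```text
clock: 15.8
tcp_pos: [479.3, -71.3, 224.6]
ee_rot: [-3.14, -0.003, -0.105]
ft_force: [-3.0, 0.9, 15.7]
gripper_width: -0.002
grasp_force: 7.8
```

Request:
{"op": "carry_out", "data": {
  "turn": [
    [0,0,0],
    [0,0,0],
    [0,0,0],
    [0,0,0],
    [0,0,0],
    [0,0,0],
    [0,0,0],
    [0,0,0],
    [0,0,0],
    [0,0,0]
  ],
  "travel": [
    [0,0,-0.5],
    [0,0,-0.5],
    [0,0,-0.5],
    [0,0,-0.5],
    [0,0,0],
    [0,0,0],
    [0,0,0],
    [0,0,0],
    [0,0,0],
    [0,0,0]
  ],
  "hand": [0,0,0,0,0,0,0,0,0,0]
}}

```text
clock: 17.05
tcp_pos: [480.4, -71.3, 224.4]
ee_rot: [-3.139, -0.005, -0.106]
ft_force: [-4.9, 1.2, 26.3]
gripper_width: 0.003
grasp_force: 12.7
```

Request:
{"op": "carry_out", "data": {
  "turn": [
    [0,0,0],
    [0,0,0],
    [0,0,0],
    [0,0,0],
    [0,0,0],
    [0,0,0],
    [0,0,0],
    [0,0,0],
    [0,0,0],
    [0,0,0]
  ],
  "travel": [
    [0,0,5],
    [0,0,20],
    [0,0,25],
    [0,0,25],
    [6.8,42,0],
    [6.8,42,0],
    [6.8,42,0],
    [0,0,0],
    [0,0,-12],
    [0,0,-8]
  ],
  "hand": [0,0,0,0,0,0,0,0,0,0]
}}

```text
clock: 18.3
tcp_pos: [497.1, 53.4, 273.8]
ee_rot: [3.141, 0.001, -0.108]
ft_force: [-0.1, 0.2, -0.6]
gripper_width: -0.004
grasp_force: 0.0
```

Request:
{"op": "carry_out", "data": {
  "turn": [
    [0,0,0],
    [0,0,0],
    [0,0,0],
    [0,0,0],
    [0,0,0],
    [0,0,0],
    [0,0,0],
    [0,0,0],
    [0,0,0],
    [0,0,0]
  ],
  "travel": [
    [0,0,-5],
    [0,0,-5],
    [0,0,-5],
    [0,0,-5],
    [0,0,-5],
    [0,0,-3],
    [0,0,-3],
    [0,0,-3],
    [0,0,0],
    [0,0,0]
  ],
  "hand": [0,0,0,0,0,0,0,0,0,0]
}}

```text
clock: 19.55
tcp_pos: [497.9, 55.9, 240.8]
ee_rot: [-3.141, -0.0, -0.105]
ft_force: [-1.1, 0.2, -0.2]
gripper_width: 0.002
grasp_force: 0.0
```

Request:
{"op": "carry_out", "data": {
  "turn": [
    [0,0,0],
    [0,0,0],
    [0,0,0],
    [0,0,0],
    [0,0,0],
    [0,0,0],
    [0,0,0],
    [0,0,0],
    [0,0,0],
    [0,0,0]
  ],
  "travel": [
    [0,0,0],
    [0,0,0],
    [0,0,0],
    [0,0,0],
    [0,0,0],
    [0,0,0],
    [0,0,-1.5],
    [0,0,-1.5],
    [0,0,-1.5],
    [0,0,-1.5]
  ],
  "hand": [0,0,0,0,0,0,0,0,0,0]
}}

```text
clock: 20.8
tcp_pos: [498.0, 54.9, 235.1]
ee_rot: [-3.142, -0.0, -0.105]
ft_force: [-0.7, 0.1, 4.0]
gripper_width: -0.003
grasp_force: 1.7
```

```bash
python3 - <<'E'
from h import *
cs=calibration("side");s=snapshot("side");o=observe()
print(o["clock"],o["tcp_pos"],o["ft_force"]);p=o["tcp_pos"]
cv2.imwrite("s5_raw.png",s)
print("tcp side",proj(cs,[p,[p[0],p[1],240]]))
cv2.imwrite("pics/s5.png",cv2.resize(s[100:200,220:320],(600,600),interpolation=cv2.INTER_CUBIC))
E
```

```text
20.85 [498.02081541  54.91690459 234.9147752 ] [-0.61229813 -0.33055985  3.15696   ]
tcp side [[263.94243265 149.75037939]
 [263.98240309 148.23902219]]
```

View pics/s5.png

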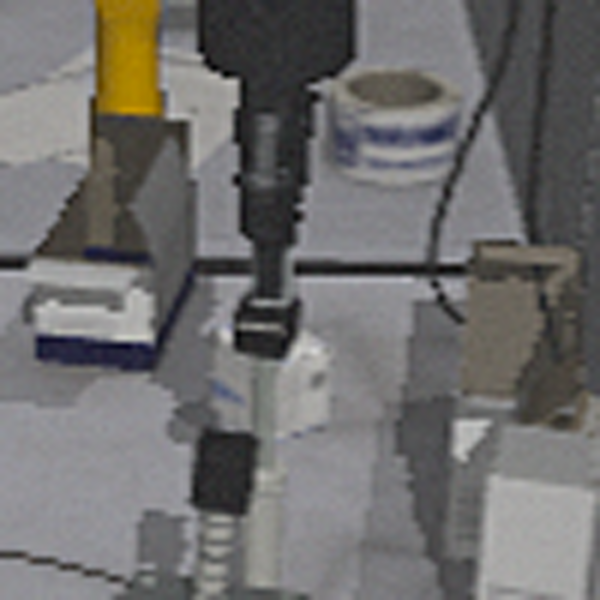

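The flag at (268,325) is right under the fingers and sliding with about 4 N. The rod at (225,470) is undisturbed. Fine approach to z ≈ 223.8 next.

Request:
{"op": "carry_out", "data": {
  "turn": [
    [0,0,0],
    [0,0,0],
    [0,0,0],
    [0,0,0],
    [0,0,0],
    [0,0,0],
    [0,0,0],
    [0,0,0],
    [0,0,0],
    [0,0,0]
  ],
  "travel": [
    [0,0,-1.5],
    [0,0,-1.5],
    [0,0,-1.5],
    [0,0,-1.5],
    [0,0,-1.5],
    [0,0,-1.5],
    [0,0,-1],
    [0,0,-0.5],
    [0,0,0],
    [0,0,0]
  ],
  "hand": [0,0,0,0,0,0,0,0,0,0]
}}

```text
clock: 22.1
tcp_pos: [498.0, 55.0, 224.5]
ee_rot: [3.141, -0.0, -0.105]
ft_force: [0.3, 0.7, 2.2]
gripper_width: 0.0
grasp_force: 1.0
```

Request:
{"op": "carry_out", "data": {
  "turn": [
    [0,0,0],
    [0,0,0],
    [0,0,0],
    [0,0,0],
    [0,0,0],
    [0,0,0],
    [0,0,0],
    [0,0,0],
    [0,0,0],
    [0,0,0]
  ],
  "travel": [
    [0,0,-0.3],
    [0,0,-0.3],
    [0,0,0],
    [0,0,0],
    [0,0,5],
    [0,0,20],
    [0,0,30],
    [0,0,30],
    [0,0,0],
    [0,0,0]
  ],
  "hand": [0,0,0,0,0,0,0,0,0,0]
}}

```text
clock: 23.35
tcp_pos: [496.9, 54.9, 307.9]
ee_rot: [3.141, 0.002, -0.105]
ft_force: [0.4, -0.4, -0.3]
gripper_width: 0.002
grasp_force: 0.0
```

```bash
python3 - <<'E'
from h import *
snapshot("side");cs=calibration("side");s=snapshot("side");c=calibration("wrist");im=snapshot("wrist");o=observe()
print(o["clock"],o["tcp_pos"],o["ft_force"])
cv2.imwrite("s6_raw.png",s)
print("flag, rod top side",proj(cs,[[498,55,223.9],[498,55,200],[478.5,-71.5,223.9],[478.5,-71.5,194]]))
print("mm/px",np.diff(proj(cs,[[498,55,223.9],[498,55,233.9]]),axis=0))
a=cv2.resize(s[125:200,235:285],(400,600),interpolation=cv2.INTER_CUBIC)
b=cv2.resize(im,(400,300))
M=np.zeros((600,800,3),np.uint8);M[:,:400]=a;M[:300,400:]=b
cv2.imwrite("pics/s6.png",cv2.convertScaleAbs(M,alpha=1.4,beta=15))
E
```

```text
23.5 [496.97746149  54.86421931 307.71560888] [-0.40846054  0.37814146  0.34388423]
flag, rod top side [[263.84948137 152.987166  ]
 [263.66600285 159.92255096]
 [257.14819237 173.33777705]
 [256.99938012 182.59573454]]
mm/px [[ 0.07795504 -2.94816949]]
```

View pics/s6.png

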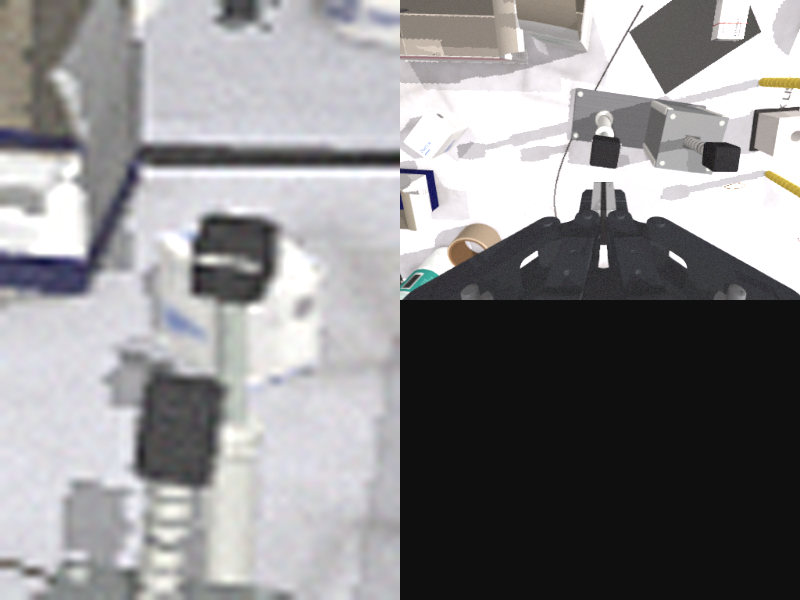

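The last check shows the flag's top face centred at crop row ~230 (z = 223.9 predicts 228). The rod's top face is centred at row ~390 (the same height predicts 390). The two are level within measuring error, and the gripper is clear.

```bash
python3 -c "
from h import *
print(r.job_done())"
```

```text
the job is handed in; nothing more can be done
None
```

The job is handed in: the rod stands on the hopper's hard bottom about 56 mm below the mouth, leaning about 4° where the flap pushes it, and the flag's top is level with the rod's top at about 224 mm above the table, within about 1 mm by camera.

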